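# Strip a drive shaft and lay out its parts

### The arm

A 7-joint arm with a two-finger parallel gripper is mounted at the origin on the work surface. World frame = base frame: x ahead of the robot, y to its left, z up, the work surface at z = 0. Lengths are in mm, angles in rad, forces in N, time in s.
With the tool pointing down it reaches from about 400 to 850 mm from the base axis. Payload 6.9 kg.
Tool frame: the origin (TCP) lies midway between the tips of the shut fingers; the grasp point (between the pads) lies 19 mm behind it; z points along the fingers, y is the line along which they close (so a half turn about z gives the same grasp; the last joint's range is limited). The gripper opens to 85 mm and grips with 20 to 120 N. Pads are 22 mm wide; open, the fingers measure 114 mm over their backs; the gripper's body (76 mm by 85 mm) begins 54 mm behind the grasp point. The pads swing forward as they close: fully open they stand 13 mm farther back than shut.
Start: joints at [1.321, 0.507, -0.238, 1.5, 0.126, 1.149, -0.155], TCP at [217.097, -586.071, 198.275] pointing down, gripper open.
Joint ranges: [-3.08, 3.08], [-0.24, 2.05], [-1.43, 1.35], [0, 2.5], [-1.52, 4.66], [0.17, 1.96], [-2.89, 2.89]. Speed limits (rad/s): [2.39, 2.39, 3.14, 3.14, 3.14, 3.14, 3.14].

### API

Orientations are given as a unit quaternion [x, y, z, w].
In Python, from bench import r gives the robot as it stands.
- The arm moves only by the shell command python3 -m creep 'ROWS' [OPENING] [FORCE]. ROWS is JSON, a list of rows, each a list of 6 numbers: the shift along the world's x, y, z normalised to -1 to 1, where 1 is 150 mm, then the turn, a rotation vector about the world's x, y, z normalised to -1 to 1, where 1 is 6 degrees. A call has 1 to 12 rows; each row shifts and turns the commanded pose from where the row before left it; what a row does not reach is not made up. A row lasts 1/8 s, in which the tool goes at most 62.5 mm and 10.7 degrees, less where a joint would pass 70% of its speed; a pose out of reach is approached as far as the arm can. A call with a number of a shift or a turn outside -1 to 1 is refused whole. A call with a gripper value outside its range is refused whole. OPENING is the opening, from -1 (shut) to 1 (fully open), set as the call begins (- or left out, the last holds). The fingers move at their own pace and stop on an object; FORCE is the grip in N (left out, the last holds). Time passes only in rows, so rows that do not move let the fingers close. It gives the time, the measured TCP pose, the force, the opening and the grip force at its end, in the units of the state.
- r.state(): the state, without advancing time (a new reading comes with each control period).
- r.capture(name): name is "side" or "top"; returns a dict with "img" (384x512x3 uint8, red, green, blue), "fx", "fy", "cx", "cy" (pixels), "rvec" (rotation vector, rad) and "tvec" (3), from world to camera coordinates, as OpenCV has them. Camera axes: x right, y down, z forward; pixel columns grow to the right and rows downward; lengths in mm; the calibration is good to about 2 mm. A picture is of the moment at which its call begins. There is no depth.
- r.close_job(): hands the job in; it is judged then, once.
The state is a dict: "time": time; "qpos": joint angles; "dq": joint speeds; "joint_efforts": joint torques, N m; "eef_pos": TCP position; "ee_rot": TCP orientation; "force": force on the tool from outside, world axes, zero at the start; "torque": the same for the moment, N m; "grip_width": finger opening in mm; "finger_force": force on a finger pad.
Only numpy, scipy, OpenCV 4.12 (cv2) and the standard library are available. Lean on these libraries where they do the work, as an engineer would, in place of code of your own. Each camera call takes 0.05 s, during which the arm holds its last target. There are 200 camera calls.

### The job

Strip the loose parts off the upright drive shaft one by one from the top, putting each where it belongs before taking the next: the hexagon nut into the round magnetic dish, the bronze collar onto the middle of the surface plate for measuring, the ball bearing into the wire wash basket, and the gear onto the gear stand with the stand's spindle up through its bore. Lay every part flat, the same way up as it was, set it down rather than drop it, and leave the wrench and the oil can where they are.

Things in the scene. Friction and masses are not known exactly. Their poses are not given: they have to be found in the camera images.
- nut: bright light-grey hexagon nut, top of the stack: 30 mm across flats, 35 across corners, 16 high, hole 20, 65 g. Origin: centre of its underside; z up; x square to a pair of flats (others every 60 degrees). Slackened right off: like all the parts it lifts straight up. On the shaft, from the top: nut, collar, bearing, gear, undersides 120, 104, 88 and 50 mm above the bench.
- collar: copper-brown bronze ring under the nut: outside diameter 45 mm, hole 24, 16 high, 150 g. Origin: centre of its underside, z up. It rests on the wider bearing. The fixed shaft through all the parts (2 to 4 mm play all round) is 24 mm thick up to 100 mm above the bench, then 16 mm thick to its top at 125 mm.
- bearing: ball bearing under the collar: bright steel rings with a black seal between, outside diameter 62 mm, bore 30, 16 high, about 0.2 kg. It rests on the gear's narrower hub, so 20 mm are free between its underside and the gear's face. Origin: centre of its underside, z up.
- gear: steel spur gear, bottom of the stack: toothed disc 104 mm wide, 18 thick, and a bright round hub of diameter 54 that rises 20 mm above the disc (38 in all), to grip it by; bore 30 right through; 0.7 to 1 kg. Origin: centre of its underside, z up. It sits on a green cast housing (flange 124 mm square, corner lugs to 92 mm from the axis, 46 high); the shaft stands 37 mm above its hub.
- dish: target for the nut: round shallow magnetic parts dish of bright sheet steel, 134 mm across the rim, 27 mm high, flat floor about 110 mm across at 4 mm above the bench, flared wall. Held to the bench, does not move (its pull on the nut is negligible). Origin: centre of its underside, z up.
- plate: target for the collar: square surface plate 140 x 140 mm with a bright ground steel top 40 mm above the bench, grey cast sides with two short dark carrying pins. Fixed. Origin: centre of its underside on the bench, z up, x and y square to its sides.
- basket: target for the bearing: square open basket of steel wire, 132 x 132 mm outside, 126 x 126 mm inside, rim 31 mm above the bench, floor of wires 6 mm above the bench with a blue sheet under it. Fixed. Origin: centre of its underside, z up, x and y square to its sides.
- stand: target for the gear: blue round base of diameter 94 mm, its flat top 18 mm above the bench, with an upright steel spindle of diameter 20 mm in the middle, full width up to 50 mm above the bench, then tapering to 10 mm at its tip at 60 mm. Fixed. Origin: centre of the base's underside, z up. The gear's underside comes to rest on the base's top.
- wrench: loose open-ended steel wrench, 210 mm long, 38 mm wide, 8 mm high, lying on the bench beside the work; not to be moved. Origin: middle of its underside; x along it.
- oilcan: loose red oil can, body diameter 66 mm, thin brass spout up to 138 mm above the bench and leaning 33 mm to its x side, standing beside the work; not to be moved. Origin: centre of its underside, z up.

How it is judged (in metres and radians):
On the way, in this order (a step that is already met when the one before it is completed fails the run):
1. the nut lies flat in the magnetic dish, let go (horizontal distance between nut and dish below 0.043 m and z of nut in the frame of dish between 0.001 and 0.007 m and angle between nut's own z axis and vertical below 0.1 rad and linear speed of nut below 0.02 m/s and contact force between nut and the fingers below 0.05 N), for 0.2 s.
2. the collar stands flat in the middle of the surface plate, let go (horizontal distance between collar and plate below 0.025 m and z of collar in the frame of plate between 0.037 and 0.043 m and angle between collar's own z axis and vertical below 0.1 rad and linear speed of collar below 0.02 m/s and contact force between collar and the fingers below 0.05 N), for 0.2 s.
3. the bearing lies flat in the wash basket, let go (horizontal distance between bearing and basket below 0.047 m and z of bearing in the frame of basket between 0.003 and 0.009 m and angle between bearing's own z axis and vertical below 0.1 rad and linear speed of bearing below 0.02 m/s and contact force between bearing and the fingers below 0.05 N), for 0.2 s.
4. the gear is down on the gear stand, its spindle in the bore, hub up, let go (horizontal distance between gear and stand below 0.008 m and z of gear in the frame of stand between 0.015 and 0.021 m and angle between gear's own z axis and vertical below 0.1 rad and linear speed of gear below 0.02 m/s and contact force between gear and the fingers below 0.05 N), for 0.2 s.
At the end, for the whole second after the job is handed in: Nut flat on the dish floor, collar flat on the plate within 25 mm of its centre, bearing flat on the basket floor, gear down on the stand within 8 mm of the spindle axis; heights within 3 mm of resting, upright within 0.1 rad, let go and at rest (all of step 1 and all of step 2 and all of step 3 and all of step 4); the robot touches nothing.
It fails at once if a part is dropped (falls freely by about 2 cm or more) ((contact force between nut and the fingers below 0.05 N and linear speed of nut above 0.6 m/s) or (contact force between collar and the fingers below 0.05 N and linear speed of collar above 0.6 m/s) or (contact force between bearing and the fingers below 0.05 N and linear speed of bearing above 0.6 m/s) or (contact force between gear and the fingers below 0.05 N and linear speed of gear above 0.6 m/s)).
It fails at once if the wrench is moved by more than 20 mm or tipped (distance of wrench from where it was at the start of the episode above 0.02 m or angle between wrench's own z axis and vertical above 0.3 rad).
It fails at once if the oil can is moved by more than 20 mm or tipped (distance of oilcan from where it was at the start of the episode above 0.02 m or angle between oilcan's own z axis and vertical above 0.3 rad).
It also fails if it takes over 112 s, if anything falls off the work surface, if the arm or the gripper's body presses on something with over 40 N, if the wrist force passes 120 N, or if a joint passes its speed limit or range.

## Working session

There is one attempt and no reset: what is moved stays moved. The work goes in short steps, Python scripts to look and compute and a shell command to move; the robot and the scene stay as the last step left them, time stands still between calls to the robot, and variables do not carry over. Pictures are saved under pics/ and viewed, at most 14 in all, crops included, and the job is handed in when it is done.

```bash
ls; mkdir -p pics
python3 - <<'E'
from bench import r
import cv2
for n in("top","side"):
    c=r.capture(n); cv2.imwrite(f"pics/{n}0.png",c["img"][:,:,::-1]); print(n,c["fx"],c["cx"],c["cy"],c["rvec"],c["tvec"])
print(r.state())
E
```

```text
pics
top 427.7772373291915 249.19707364658768 191.95139966678917 [ 2.14487987 -2.083373    0.21573012] [  11.19382558  528.29360372 1037.99374804]
side 368.9390216060629 249.8574505249757 197.94414778408895 [ 2.22709606 -0.30711877  0.12501542] [-498.95438441  184.90513773  948.98887552]
{'time': 0.1, 'qpos': array([ 1.32149496,  0.50825467, -0.23753111,  1.50103149,  0.12574737,
        1.1489215 , -0.15480647]), 'dq': array([-0.00052381, -0.00184993, -0.00191619, -0.00426677,  0.00038575,
        0.00057598,  0.00065782]), 'joint_efforts': array([-5.29363810e-03, -6.21831393e+01, -2.19486974e+00, -2.50202429e+01,
        1.24265320e-02,  7.81504292e-03, -1.29701425e-05]), 'eef_pos': array([ 216.86420999, -585.62749027,  197.51657004]), 'ee_rot': array([ 9.84303265e-01,  1.76483496e-01, -1.79860897e-04, -7.90475755e-04]), 'force': array([ 0.04936661, -0.42693265,  0.90236816]), 'torque': array([ 0.01609676, -0.04017276,  0.05665749]), 'finger_force': 0.0, 'grip_width': 84.97984847403966}
```

View pics/top0.png

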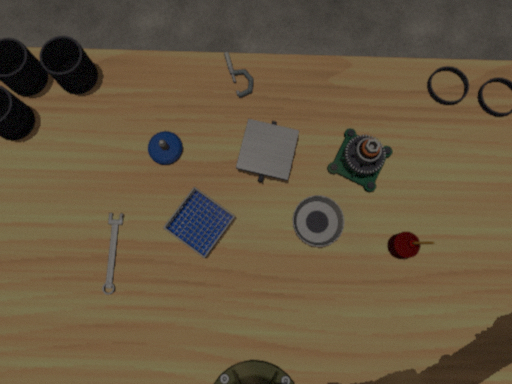

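View pics/side0.png

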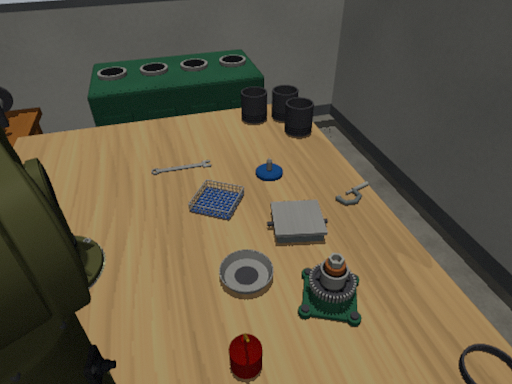

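The top view shows the stack at (365,155), dish at (318,221), plate at (268,150), basket at (201,222), stand at (166,147), oil can at (404,245) and wrench at (115,252). The side view agrees. Next I zoom in on the stack in both views.

```bash
cat > h.py <<'E'
import numpy as np,cv2
from bench import r
def P(c): return cv2.Rodrigues(np.array(c["rvec"],float))[0],np.array(c["tvec"],float).ravel(),np.array([[c["fx"],0,c["cx"]],[0,c["fy"],c["cy"]],[0,0,1.]])
def plane(c,uv,z):
    R,t,K=P(c); uv=np.atleast_2d(uv).astype(float)
    d=(np.c_[uv,np.ones(len(uv))]@np.linalg.inv(K).T)@R; o=-R.T@t
    return (o+d*((z-o[2])/d[:,2])[:,None])[:,:2]
def proj(c,p):
    R,t,K=P(c); q=(K@(R@np.atleast_2d(p).astype(float).T+t[:,None])).T
    return q[:,:2]/q[:,2:]
def blob(m,near=None):
    cs,_=cv2.findContours(m.astype(np.uint8),cv2.RETR_EXTERNAL,cv2.CHAIN_APPROX_NONE)
    if near is None: return max(cs,key=cv2.contourArea)[:,0]
    return max([k for k in cs if np.hypot(*(k[:,0].mean(0)-near))<25],key=cv2.contourArea)[:,0]
def crop(c,x,y,w,h,s,name): cv2.imwrite(name,cv2.resize(c["img"][y:y+h,x:x+w,::-1],None,fx=s,fy=s,interpolation=cv2.INTER_CUBIC))
E
python3 - <<'E'
from h import *
t=r.capture("top");s=r.capture("side")
a=cv2.resize(t["img"][115:205,320:400],None,fx=5,fy=5,interpolation=2);b=cv2.resize(s["img"][240:330,290:370],None,fx=5,fy=5,interpolation=2)
cv2.imwrite("pics/z1.png",np.hstack([a,b])[:,:,::-1])
hsv=cv2.cvtColor(t["img"],cv2.COLOR_RGB2HSV)
blue=(hsv[...,0]>100)&(hsv[...,0]<130)&(hsv[...,1]>130)
for n,near,z in(("stand",(166,147),18),("basket",(201,222),3)):
    b=blob(blue,near); w=plane(t,b,z).astype(np.float32); print(n,cv2.minEnclosingCircle(w),cv2.minAreaRect(w))
print("oil",[cv2.minEnclosingCircle(plane(t,blob(((hsv[...,0]<8)|(hsv[...,0]>172))&(hsv[...,1]>180),(404,245)),60).astype(np.float32))])
low=hsv[...,1]<60
for n,near,z in(("dish",(318,221),27),("plate",(268,150),40),("wrench",(115,252),4)):
    w=plane(t,blob(low,near),z).astype(np.float32); print(n,cv2.minEnclosingCircle(w),cv2.minAreaRect(w))
for z,p in((136,(371,149)),(50,(360,162))):print(plane(t,p,z))
E
```

```text
stand ((651.5629272460938, 257.2379150390625), 44.96306610107422) ((651.677734375, 257.5795593261719), (87.59945678710938, 85.89620971679688), 46.90522766113281)
basket ((404.0417785644531, 186.6946563720703), 23.117088317871094) ((404.6801452636719, 186.25526428222656), (46.00314712524414, 7.194429874420166), 55.4588623046875)
oil [((406.0804443359375, -358.36859130859375), 38.75563430786133)]
dish ((463.5482177734375, -153.7491912841797), 67.34272766113281) ((464.0502014160156, -153.26846313476562), (132.9963836669922, 129.42584228515625), 0.4646695554256439)
plate ((648.3380126953125, -17.89225196838379), 96.2527084350586) ((642.5751342773438, -16.55347442626953), (140.0542755126953, 167.20040893554688), 77.871337890625)
wrench ((368.08111572265625, 375.16827392578125), 103.86776733398438) ((368.0316162109375, 377.0012512207031), (206.41476440429688, 37.0272102355957), 0.2975105047225952)
[[ 625.00858862 -263.868784  ]]
[[ 616.53442755 -259.24823563]]
```

View pics/z1.png

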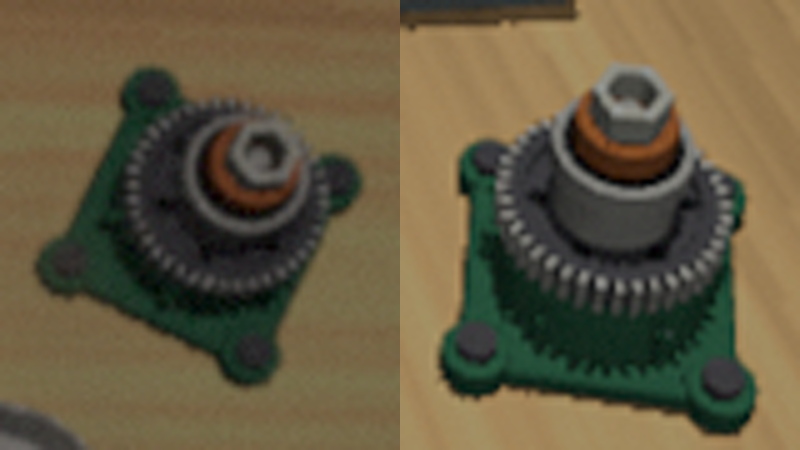

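The zoom shows the nut hexagon at top crop (264,152) and side crop (632,92), with the brown collar, the wide bearing and the toothed disc below it. Next I estimate the shaft axis several ways, plus the nut yaw.

Run:
```python
from h import *
t=r.capture("top");s=r.capture("side")
ft=lambda x,y:((x+.5)/5-.5+320,(y+.5)/5-.5+115)
fs=lambda x,y:((x-400+.5)/5-.5+290,(y+.5)/5-.5+240)
print("nut t",plane(t,ft(266,151),136),"s",plane(s,fs(632,92),136))
print("gear t",plane(t,ft(227,196),68))
hx=np.array([fs(*p) for p in[(614,66),(656,68),(673,95),(652,123),(603,118),(591,91)]])
w=plane(s,hx,136);print(w.mean(0),np.degrees(np.arctan2(*(w-w.mean(0)).T[::-1])), np.linalg.norm(w-w.mean(0),axis=1))
for n,c,k in(("t",t,(371,150)),("s",s,(336,262))):
    hsv=cv2.cvtColor(c["img"],cv2.COLOR_RGB2HSV)
    m=(hsv[...,0]<14)&(hsv[...,1]>125)&(hsv[...,2]>60)
    b=blob(m,k); print("collar",n,len(b),b.min(0),b.max(0))
    g=(hsv[...,0]>60)&(hsv[...,0]<95)&(hsv[...,1]>90); b=blob(g,k); 
    print(n,"green",cv2.minAreaRect(plane(c,b,20).astype(np.float32)))
# lug bolts
L=[plane(t,ft(*p),46) for p in((152,86),(341,180),(68,258),(254,352))];print(np.mean(L,0),[l.round() for l in L])
L=[plane(s,fs(*p),46) for p in((476,341),(725,378))];print(L)
hsv=cv2.cvtColor(t["img"],cv2.COLOR_RGB2HSV)
m=cv2.morphologyEx((hsv[...,1]<60).astype(np.uint8),cv2.MORPH_OPEN,np.ones((13,13)))
b=blob(m,(268,150));print("plate",cv2.minAreaRect(plane(t,b,40).astype(np.float32)))
m=cv2.morphologyEx(((hsv[...,0]>95)&(hsv[...,0]<135)&(hsv[...,1]>60)).astype(np.uint8),cv2.MORPH_CLOSE,np.ones((7,7)))
b=blob(m,(201,222));print("basket",cv2.minAreaRect(plane(t,b,5).astype(np.float32)))
S=[cv2.resize(c["img"][y:y+60,x:x+60],None,fx=6,fy=6,interpolation=2) for c,x,y in((t,136,117),(s,240,145))]
cv2.imwrite("pics/st.png",np.hstack(S)[:,:,::-1])
```

```text
nut t [[ 635.7196137  -268.51844307]] s [[ 636.04051873 -269.3978883 ]]
gear t [[ 633.56844925 -267.86704724]]
[ 635.5312922  -269.97538771] [  91.36168426   32.11981485  -19.39179147  -86.85136097 -151.88309434
  159.63703354] [16.38411693 19.3867739  17.39329873 17.52141048 19.80099536 16.99697417]
collar t 54 [362 140] [378 155]
t green ((628.5717163085938, -263.96246337890625), (142.6467742919922, 114.47459411621094), 58.369773864746094)
collar s 67 [325 259] [345 274]Traceback (most recent call last):
  File "<stdin>", line 13, in <module>
  File "h.py", line 14, in blob
    return max([k for k in cs if np.hypot(*(k[:,0].mean(0)-near))<25],key=cv2.contourArea)[:,0]
           ~~~^^^^^^^^^^^^^^^^^^^^^^^^^^^^^^^^^^^^^^^^^^^^^^^^^^^^^^^^^^^^^^^^^^^^^^^^^^^^
ValueError: max() iterable argument is empty
```

Run:
```python
from h import *
t=r.capture("top");s=r.capture("side")
ft=lambda x,y:((x+.5)/5-.5+320,(y+.5)/5-.5+115)
L=[plane(t,ft(*p),46)[0] for p in((152,86),(341,180),(68,258),(254,352))];print(np.mean(L,0),[l.round() for l in L])
hsv=cv2.cvtColor(t["img"],cv2.COLOR_RGB2HSV)
m=cv2.morphologyEx((hsv[...,1]<60).astype(np.uint8),cv2.MORPH_OPEN,np.ones((13,13)))
b=blob(m,(268,150));print("plate",cv2.minAreaRect(plane(t,b,40).astype(np.float32)))
m=cv2.morphologyEx(((hsv[...,0]>95)&(hsv[...,0]<135)&(hsv[...,1]>60)).astype(np.uint8),cv2.MORPH_CLOSE,np.ones((7,7)))
b=blob(m,(201,222));print("basket",cv2.minAreaRect(plane(t,b,5).astype(np.float32)))
hs=cv2.cvtColor(s["img"],cv2.COLOR_RGB2HSV)
b=blob((hs[...,0]>100)&(hs[...,0]<130)&(hs[...,1]>130),(269,172));w=plane(s,b,10).astype(np.float32);print("stand side",cv2.minAreaRect(w))
S=[cv2.resize(c["img"][y:y+60,x:x+60],None,fx=6,fy=6,interpolation=2) for c,x,y in((t,136,117),(s,240,145))]
cv2.imwrite("pics/st.png",np.hstack(S)[:,:,::-1])
from scipy.spatial.transform import Rotation as R
print(R.from_quat(r.state()["ee_rot"]).as_matrix())
```

```text
[ 627.99093251 -261.42936239] [array([ 700., -236.]), array([ 651., -334.]), array([ 604., -190.]), array([ 557., -286.])]
plate ((648.7698974609375, -17.976516723632812), (140.2017822265625, 143.41549682617188), 78.30492401123047)
basket ((453.35430908203125, 155.69618225097656), (123.46659851074219, 126.04418182373047), 56.03159713745117)
stand side ((652.5534057617188, 252.52236938476562), (96.03094482421875, 86.18883514404297), 73.31713104248047)
[[ 9.37725020e-01  3.47378434e-01 -1.00130084e-04]
 [ 3.47378448e-01 -9.37724961e-01  3.34220996e-04]
 [ 2.22066865e-05 -3.48190423e-04 -9.99999939e-01]]
```

View pics/st.png

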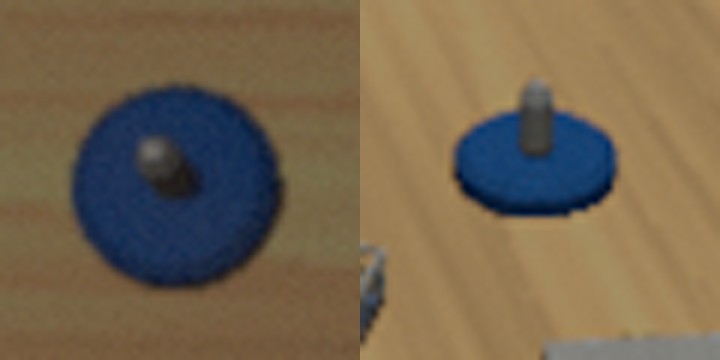

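The spindle tip is at top crop (157,152) and side crop (537,85), with the blue base around it. I move above the stack and turn to line up with the nut's flats.

```bash
python3 -m creep '[[0.31,0.235,0,0,0,0.25],[0.31,0.235,0,0,0,0.25],[0.31,0.235,0,0,0,0.25],[0.31,0.235,0,0,0,0.25],[0.31,0.235,0,0,0,0.25],[0.31,0.235,0,0,0,0.25],[0.31,0.235,0,0,0,0.25],[0.31,0.235,0,0,0,0.25],[0.31,0.235,0,0,0,0.25],[0,0,0,0,0,0],[0,0,0,0,0,0]]' 1 40
python3 - <<'E'
from h import *
t=r.capture("top");s=r.capture("side")
ft=lambda x,y:((x+.5)/6-.5+136,(y+.5)/6-.5+117)
fs=lambda x,y:((x-360+.5)/6-.5+240,(y+.5)/6-.5+145)
for z,p,q in((58,(157,152),(537,85)),(20,(178,190),(537,150))):print(z,plane(t,ft(*p),z),plane(s,fs(*q),z))
a=cv2.resize(t["img"][90:210,310:430],None,fx=3.3,fy=3.3,interpolation=2);b=cv2.resize(s["img"][180:300,280:400],None,fx=3.3,fy=3.3,interpolation=2)
cv2.imwrite("pics/n1.png",np.hstack([a,b])[:,:,::-1])
E
```

```text
time: 1.78
eef_pos: [635.3, -269.1, 197.9]
ee_rot: [0.957, 0.291, -0.001, 0.0]
force: [-0.1, -0.5, -0.2]
grip_width: 85.6
finger_force: 0.0
58 [[653.16906068 257.97086149]] [[655.63147868 258.96919463]]
20 [[648.00384884 255.69384741]] [[653.63777485 250.66056248]]
```

View pics/n1.png

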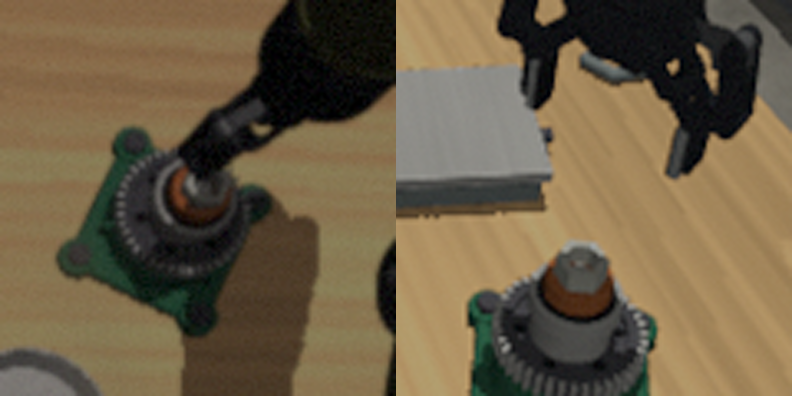

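The fingers straddle the nut (side crop (580,255)) well centred. I descend and then grip.

```bash
python3 -m creep '[[0,0,-0.127,0,0,0],[0,0,-0.127,0,0,0],[0,0,-0.127,0,0,0],[0,0,-0.127,0,0,0],[0,0,0,0,0,0],[0,0,0,0,0,0]]' 1 40
python3 -m creep '[[0,0,0,0,0,0],[0,0,0,0,0,0],[0,0,0,0,0,0],[0,0,0,0,0,0],[0,0,0,0,0,0],[0,0,0,0,0,0],[0,0,0,0,0,0],[0,0,0,0,0,0]]' -1 40
```

```text
time: 2.62
eef_pos: [635.5, -269.9, 123.1]
ee_rot: [0.957, 0.29, 0.0, 0.0]
force: [-0.4, -0.9, -0.3]
grip_width: 85.3
finger_force: 0.0
time: 3.62
eef_pos: [635.6, -268.8, 122.1]
ee_rot: [0.957, 0.291, -0.0, -0.0]
force: [-0.7, 0.4, -0.3]
grip_width: 0.1
finger_force: 0.0
```

The fingers closed to 0, so they missed. I look again.

Run:
```python
from h import *
t=r.capture("top");s=r.capture("side");print(r.state()["grip_width"],proj(s,[[635.5,-269,122],[635.5,-269,136]]),proj(t,[[635.5,-269,122]]))
a=cv2.resize(t["img"][90:210,310:430],None,fx=3.3,fy=3.3,interpolation=2);b=cv2.resize(s["img"][220:310,290:380],None,fx=4.4,fy=4.4,interpolation=2)
cv2.imwrite("pics/n2.png",np.hstack([a,b])[:,:,::-1])
```

```text
-0.21491499056182745 [[334.84625612 262.33974865]
 [335.68428452 257.91789404]] [[371.36270322 146.66575084]]
```

View pics/n2.png

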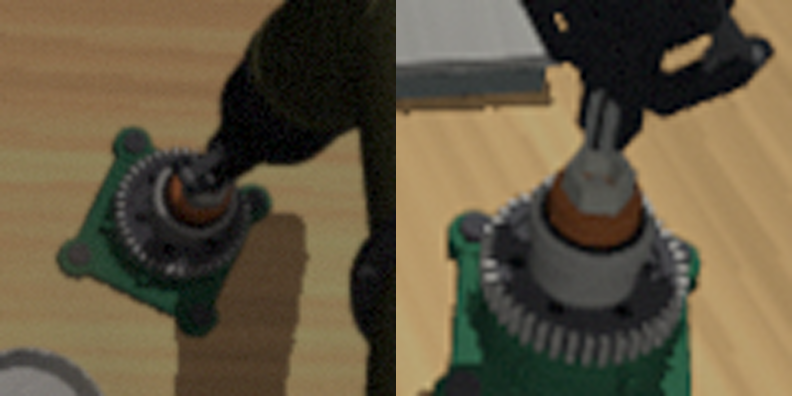

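The shut fingertips (side crop (600,150), top crop about (203,165)) are not around the nut, so they sit higher or farther away than reported. I triangulate the tip.

Run:
```python
from h import *
t=r.capture("top");s=r.capture("side")
pt=(310+203/3.3,90+165/3.3); ps=(290+204/4.4,220+150/4.4)
for z in(122,130,136,140,145,150,155): print(z,plane(t,pt,z),plane(s,ps,z))
a=cv2.resize(t["img"][125:175,345:395],None,fx=8,fy=8,interpolation=2);b=cv2.resize(s["img"][230:280,310:360],None,fx=8,fy=8,interpolation=2)
cv2.imwrite("pics/n3.png",cv2.convertScaleAbs(np.hstack([a,b])[:,:,::-1],alpha=1.6))
```

```text
122 [[ 652.60362801 -269.86766085]] [[ 649.07640124 -248.08082159]]
130 [[ 649.84425071 -267.52491098]] [[ 644.8494316  -254.54157792]]
136 [[ 647.77471774 -265.76784858]] [[ 641.67920438 -259.38714518]]
140 [[ 646.39502909 -264.59647365]] [[ 639.56571956 -262.61752335]]
145 [[ 644.67041828 -263.13225499]] [[ 636.92386354 -266.65549606]]
150 [[ 642.94580747 -261.66803632]] [[ 634.28200752 -270.69346877]]
155 [[ 641.22119666 -260.20381765]] [[ 631.6401515  -274.73144149]]
```

View pics/n3.png

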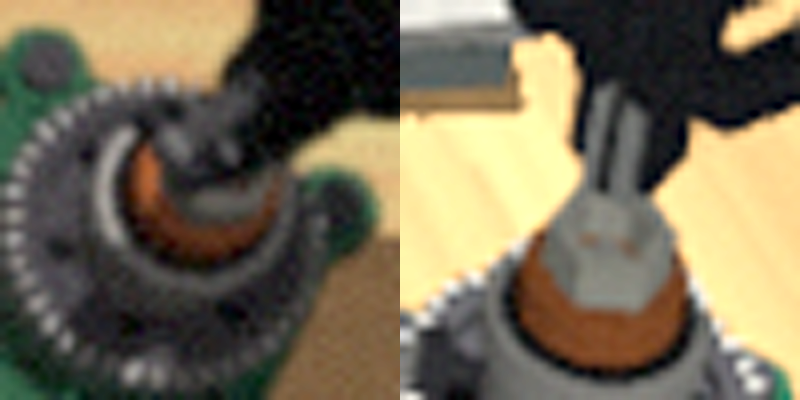

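The view shows the shut tips just above the nut top, at about z 141 rather than 122, so reported z runs about 19 mm low against the pad ends. I open, go 17 mm deeper and grip again.

```bash
python3 -m creep '[[0,0,0.05,0,0,0],[0,0,0,0,0,0],[0,0,0,0,0,0],[0,0,0,0,0,0],[0,0,0,0,0,0],[0,0,0,0,0,0],[0,0,-0.08,0,0,0],[0,0,-0.08,0,0,0],[0,0,0,0,0,0],[0,0,0,0,0,0]]' 1 40
python3 -m creep '[[0,0,0,0,0,0],[0,0,0,0,0,0],[0,0,0,0,0,0],[0,0,0,0,0,0],[0,0,0,0,0,0],[0,0,0,0,0,0],[0,0,0,0,0,0],[0,0,0,0,0,0]]' -1 40
```

```text
time: 5.08
eef_pos: [635.6, -268.8, 105.4]
ee_rot: [0.957, 0.291, -0.0, -0.0]
force: [-0.3, -0.2, 0.5]
grip_width: 85.5
finger_force: 0.0
time: 6.08
eef_pos: [635.6, -268.8, 105.6]
ee_rot: [0.957, 0.291, -0.0, -0.0]
force: [0.3, -0.8, -0.1]
grip_width: -0.3
finger_force: 0.0
```

Run:
```python
from h import *
t=r.capture("top");s=r.capture("side")
a=cv2.resize(t["img"][105:195,325:415],None,fx=4.4,fy=4.4,interpolation=2);b=cv2.resize(s["img"][220:310,290:380],None,fx=4.4,fy=4.4,interpolation=2)
cv2.imwrite("pics/n4.png",cv2.convertScaleAbs(np.hstack([a,b])[:,:,::-1],alpha=1.5))
print(r.state())
```

```text
{'time': 6.175, 'qpos': array([ 0.54109228,  0.69131541, -0.32390569,  1.43112215,  0.23506377,
        1.05726003, -0.80949484]), 'dq': array([-6.73786407e-05, -7.15675662e-04,  1.39793789e-04, -9.27483983e-04,
        9.44437673e-04, -2.11021450e-04, -4.87931291e-04]), 'joint_efforts': array([ 7.93967320e-04, -7.18105316e+01, -4.31297332e+00, -2.33911121e+01,
        1.29157069e-02,  2.48616459e-03,  6.02702767e-05]), 'eef_pos': array([ 635.61717665, -268.81391392,  105.56781786]), 'ee_rot': array([ 9.56740267e-01,  2.90943398e-01,  1.41553245e-05, -2.19742835e-05]), 'force': array([-0.39064762, -0.21687155, -0.3719688 ]), 'torque': array([ 0.01420431, -0.0003406 ,  0.00187647]), 'finger_force': 0.0, 'grip_width': -0.022316837939275993}
```

View pics/n4.png

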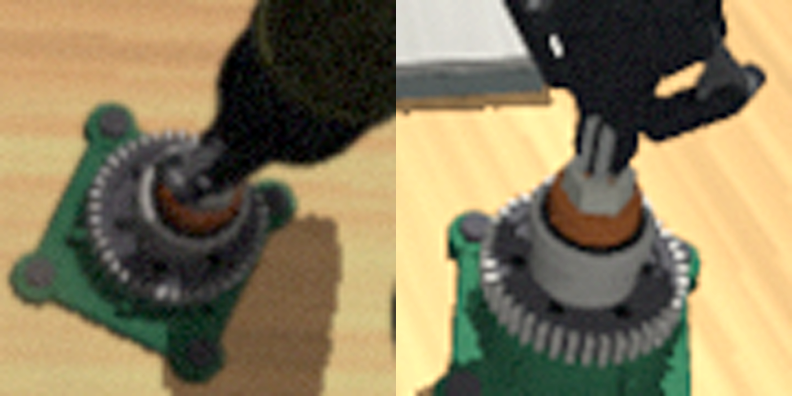

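Still no contact, although the shut fingers would hit the shaft if the reported pose were true. I lift clear with the fingers shut and triangulate the tip unobstructed.

```bash
python3 -m creep '[[0,0,0.15,0,0,0],[0,0,0.15,0,0,0],[0,0,0.15,0,0,0],[0,0,0.15,0,0,0],[0,0,0,0,0,0],[0,0,0,0,0,0]]' -1 40
python3 - <<'E'
from h import *
t=r.capture("top");s=r.capture("side")
p=r.state()["eef_pos"];print(p)
for c,n,o in((t,"t",(345,95)),(s,"s",(300,190))):
    print(n,(proj(c,[p,p+[0,0,20]])-o)*4.4)
a=cv2.resize(t["img"][95:185,345:435],None,fx=4.4,fy=4.4,interpolation=2);b=cv2.resize(s["img"][190:280,300:390],None,fx=4.4,fy=4.4,interpolation=2)
cv2.imwrite("pics/n5.png",cv2.convertScaleAbs(np.hstack([a,b])[:,:,::-1],alpha=1.8,beta=15))
E
```

```text
time: 6.92
eef_pos: [635.2, -268.7, 194.7]
ee_rot: [0.957, 0.291, -0.0, -0.0]
force: [-0.4, -0.2, -0.7]
grip_width: 0.1
finger_force: 0.0
[ 634.98556874 -268.68682872  194.31144732]
t [[154.86883554 185.604635  ]
 [166.80022872 172.70895165]]
s [[171.96904654 212.67074663]
 [177.90195123 181.24293894]]
```

View pics/n5.png

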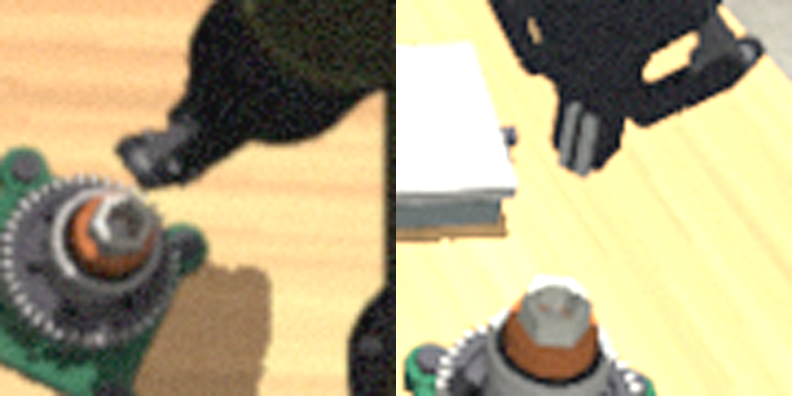

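The fingertip is at top crop (138,168) and side crop (181,172), against predictions of (155,186) and (172,213). I triangulate the true offset.

Run:
```python
from h import *
t=r.capture("top");s=r.capture("side")
p=r.state()["eef_pos"]
def tri(pt,ps):
    Pm=[(lambda R,tt,K:K@np.c_[R,tt])(*P(c)) for c in(t,s)]
    X=cv2.triangulatePoints(Pm[0],Pm[1],np.array(pt,float).reshape(2,1),np.array(ps,float).reshape(2,1)).ravel();X=X[:3]/X[3]
    print(X.round(1),proj(t,X)-pt,proj(s,X)-ps);return X
for a,b in(((138,168),(181,172)),((138,175),(183,174)),((132,160),(179,168))):
    X=tri(np.array(a)/4.4+(345,95),np.array(b)/4.4+(300,190)); print(X-p)
tri(np.array((124,215))/4.4+(345,95),np.array((157,308))/4.4+(300,190))
```

```text
[ 641.4 -256.9  206.6] [[ 0.14028407 -0.65589764]] [[-0.92633936  0.35811792]]
[ 6.25443271 11.86812521 12.05763973]
[ 639.9 -257.6  205.3] [[ 0.30760347 -1.4084006 ]] [[-1.98365608  0.75858553]]
[ 4.76082222 11.14447096 10.72228877]
[ 644.1 -253.6  206.5] [[-0.0013395   0.00637661]] [[ 0.00900521 -0.00351602]]
[ 8.94538644 15.1402267  11.92785768]
[ 637.8 -270.5  131.5] [[-0.130704    0.70448741]] [[ 1.0315098  -0.38700741]]
```

The real tip is about (+6,+13,+15) mm from the reported TCP: a tangential error plus a height error. I correct by eye, so shift (-5.5,-13) mm, open and descend to about 110 reported.

```bash
python3 -m creep '[[-0.037,-0.087,0,0,0,0],[0,0,0,0,0,0],[0,0,0,0,0,0],[0,0,0,0,0,0],[0,0,-0.19,0,0,0],[0,0,-0.19,0,0,0],[0,0,-0.19,0,0,0],[0,0,0,0,0,0],[0,0,0,0,0,0]]' 1 40
python3 -m creep '[[0,0,0,0,0,0],[0,0,0,0,0,0],[0,0,0,0,0,0],[0,0,0,0,0,0],[0,0,0,0,0,0],[0,0,0,0,0,0],[0,0,0,0,0,0],[0,0,0,0,0,0]]' -1 40
```

```text
time: 8.25
eef_pos: [630.9, -281.8, 111.3]
ee_rot: [0.957, 0.291, 0.001, 0.0]
force: [0.3, 0.2, 1.1]
grip_width: 85.2
finger_force: 0.0
time: 9.25
eef_pos: [630.0, -281.9, 110.0]
ee_rot: [0.957, 0.291, -0.0, -0.0]
force: [0.0, 0.2, -0.1]
grip_width: 0.1
finger_force: 0.0
```

Run:
```python
from h import *
t=r.capture("top");s=r.capture("side")
a=cv2.resize(t["img"][115:175,345:405],None,fx=6.6,fy=6.6,interpolation=2);b=cv2.resize(s["img"][230:290,305:365],None,fx=6.6,fy=6.6,interpolation=2)
cv2.imwrite("pics/n6.png",cv2.convertScaleAbs(np.hstack([a,b])[:,:,::-1],alpha=1.8,beta=15))
```

```text
(no output)
```

View pics/n6.png

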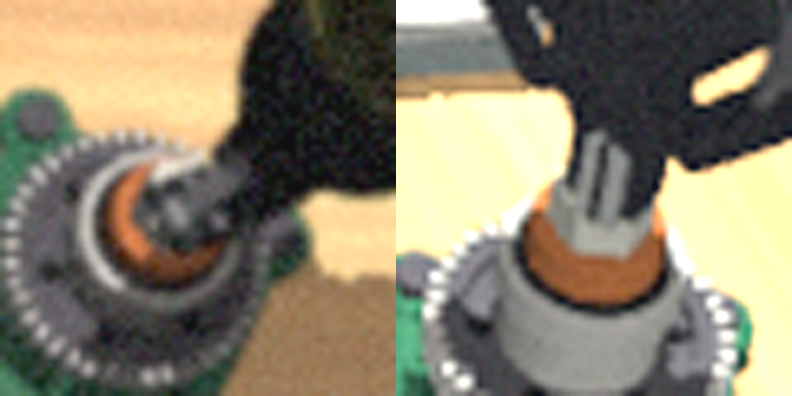

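The fingers now show over the nut top (side crop (605,218)). The points I picked earlier were pad edges, not the finger axis, so I redo the estimate with the edge offsets from the lifted pose and from this one.

Run:
```python
from h import *
t=r.capture("top");s=r.capture("side")
def go(pt,ps,p):
    for th in(8,12):
      best=min(np.arange(p[2]-10,p[2]+50,.5),key=lambda z:np.linalg.norm(plane(t,pt,z)[0]+th*np.array([.56,-.83])-plane(s,ps,z)[0]-11*np.array([.83,.56])))
      A=plane(t,pt,best)[0]+th*np.array([.56,-.83]);B=plane(s,ps,best)[0]+11*np.array([.83,.56]);print(th,best,A,B,((A+B)/2-p[:2]).round(1),best-p[2])
go(np.array((135,168))/4.4+(345,95),np.array((181,172))/4.4+(300,190),np.array([635,-268.7,194.5]))
go(np.array((150,225))/6.6+(345,115),np.array((209,220))/6.6+(305,230),np.array([630,-281.9,110]))
print(proj(s,[635.5,-269,136]),proj(t,[635.5,-269,136]))
```

```text
8 217.0 [ 640.52367327 -258.43681573] [ 646.55005591 -259.86746198] [8.5 9.5] 22.5
12 219.0 [ 642.03806058 -261.14961269] [ 645.34269344 -261.71235833] [8.7 7.3] 24.5
8 124.5 [ 632.7217312  -265.87113289] [ 645.87004881 -268.39792263] [ 9.3 14.8] 14.5
12 127.0 [ 634.15824795 -268.48381544] [ 644.59469657 -270.31571476] [ 9.4 12.5] 17.0
[[335.68428452 257.91789404]] [[373.0023221  144.89274334]]
```

Readings conflict by several mm, so I probe by touch: lower the shut fingers slowly onto the nut top.

```bash
for i in 1 2 3; do python3 -m creep '[[0,0,-0.008,0,0,0],[0,0,-0.008,0,0,0],[0,0,0,0,0,0]]' -1 40 | egrep 'eef_pos|force|grip'; done
```

```text
eef_pos: [629.9, -281.8, 107.5]
force: [0.8, 0.6, 0.4]
grip_width: 0.3
finger_force: 0.0
eef_pos: [630.0, -281.9, 105.1]
force: [-0.4, 0.2, -0.3]
grip_width: -0.0
finger_force: 0.0
eef_pos: [630.1, -282.0, 103.2]
force: [-0.5, 0.2, 2.5]
grip_width: 0.2
finger_force: 1.2
```

Contact at a reported z of 103 means the shut tips were on the nut top (136). The z reading is about 33 mm low and xy is right, which also fits the side-view edges. I go back to the axis and grip at a reported z of 92.

```bash
python3 -m creep '[[0,0,0.2,0,0,0],[0.037,0.087,0.05,0,0,0],[0,0,0,0,0,0],[0,0,0,0,0,0],[0,0,0,0,0,0],[0,0,0,0,0,0],[0,0,-0.11,0,0,0],[0,0,-0.11,0,0,0],[0,0,-0.1,0,0,0],[0,0,0,0,0,0],[0,0,0,0,0,0]]' 1 40
python3 -m creep '[[0,0,0,0,0,0],[0,0,0,0,0,0],[0,0,0,0,0,0],[0,0,0,0,0,0],[0,0,0,0,0,0],[0,0,0,0,0,0],[0,0,0,0,0,0],[0,0,0,0,0,0]]' -1 40
```

```text
time: 11.95
eef_pos: [635.9, -268.8, 92.5]
ee_rot: [0.957, 0.291, 0.0, 0.0]
force: [-0.1, 1.3, -0.3]
grip_width: 85.4
finger_force: 0.0
time: 12.95
eef_pos: [635.9, -268.9, 92.9]
ee_rot: [0.957, 0.291, 0.0, 0.0]
force: [-1.1, 1.1, 5.5]
grip_width: 28.8
finger_force: 40.1
```

Gripped (28.8 mm, 40 N). I lift and carry it to the dish.

```bash
python3 -m creep '[[0,0,0.1,0,0,0],[0,0,0.15,0,0,0],[0,0,0.15,0,0,0],[0,0,0.15,0,0,0],[-0.229,0.154,0,0,0,0],[-0.229,0.154,0,0,0,0],[-0.229,0.154,0,0,0,0],[-0.229,0.154,0,0,0,0],[-0.229,0.154,0,0,0,0],[0,0,0,0,0,0],[0,0,0,0,0,0]]'
python3 -m creep '[[0,0,-0.2,0,0,0],[0,0,-0.2,0,0,0],[0,0,-0.2,0,0,0],[0,0,-0.2,0,0,0],[0,0,-0.2,0,0,0],[0,0,0,0,0,0],[0,0,0,0,0,0]]'
```

```text
time: 14.32
eef_pos: [464.7, -153.8, 175.6]
ee_rot: [0.957, 0.291, 0.001, 0.001]
force: [0.2, -0.2, -1.2]
grip_width: 28.7
finger_force: 39.7
time: 15.2
eef_pos: [464.9, -153.7, 25.4]
ee_rot: [0.957, 0.291, 0.0, 0.0]
force: [0.2, -0.5, -0.3]
grip_width: 28.7
finger_force: 39.7
```

```bash
python3 -m creep '[[0,0,-0.1,0,0,0],[0,0,-0.1,0,0,0],[0,0,-0.04,0,0,0],[0,0,-0.02,0,0,0],[0,0,0,0,0,0]]'
for i in 1 2 3; do python3 -m creep '[[0,0,-0.013,0,0,0],[0,0,-0.013,0,0,0],[0,0,0,0,0,0]]' | egrep 'eef_pos|force|grip'; done
```

```text
time: 15.82
eef_pos: [464.3, -153.4, -13.7]
ee_rot: [0.957, 0.291, 0.0, 0.0]
force: [0.6, -0.7, 0.2]
grip_width: 28.7
finger_force: 39.8
eef_pos: [463.8, -153.3, -18.1]
force: [0.3, 0.0, -0.4]
grip_width: 28.6
finger_force: 39.8
eef_pos: [463.7, -153.2, -22.1]
force: [0.4, 0.6, -0.3]
grip_width: 28.6
finger_force: 39.8
eef_pos: [464.0, -153.4, -23.3]
force: [-7.1, 2.1, 36.4]
grip_width: 28.6
finger_force: 43.6
```

Contact is at -23, exactly as predicted, so the z bias is constant. I ease up a little, release and lift.

```bash
python3 -m creep '[[0,0,0.015,0,0,0],[0,0,0,0,0,0]]'
python3 -m creep '[[0,0,0,0,0,0],[0,0,0,0,0,0],[0,0,0,0,0,0],[0,0,0,0,0,0],[0,0,0.03,0,0,0],[0,0,0.1,0,0,0],[0,0,0.15,0,0,0],[0,0,0.2,0,0,0],[0,0,0.2,0,0,0],[0,0,0.2,0,0,0],[0,0,0.2,0,0,0],[0,0,0.2,0,0,0]]' 0.1
python3 - <<'E'
from h import *
t=r.capture("top");s=r.capture("side")
a=cv2.resize(t["img"][120:255,290:400],None,fx=3.5,fy=3.5,interpolation=2);b=cv2.resize(s["img"][230:365,210:360],None,fx=2.6,fy=3.5,interpolation=2)
cv2.imwrite("pics/c1.png",cv2.convertScaleAbs(np.hstack([a,b])[:,:,::-1],alpha=1.6,beta=10))
E
```

```text
time: 17.2
eef_pos: [464.2, -153.4, -23.2]
ee_rot: [0.957, 0.291, 0.0, 0.0]
force: [-2.3, 1.1, 12.2]
grip_width: 28.7
finger_force: 41.1
time: 18.7
eef_pos: [463.6, -153.3, 169.8]
ee_rot: [0.957, 0.291, 0.0, 0.0]
force: [0.5, -1.0, -1.1]
grip_width: 47.0
finger_force: 0.0
```

View pics/c1.png

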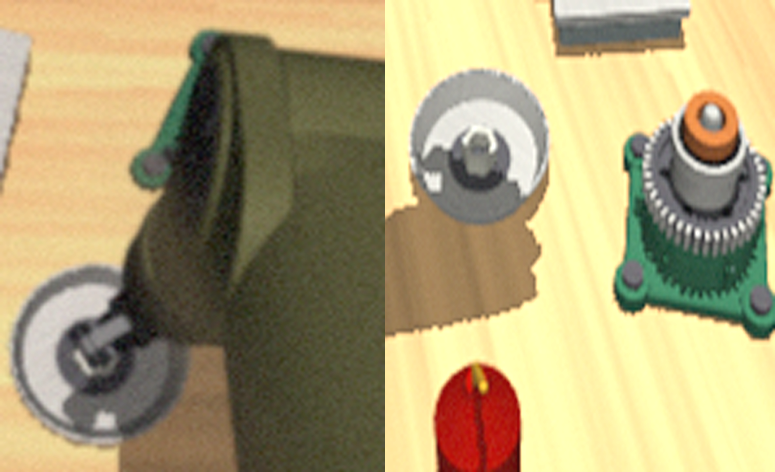

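The nut lies in the middle of the dish, and the collar with the shaft end through it stands on the stack. Next the collar.

```bash
python3 -m creep '[[0.229,-0.154,0,0,0,0],[0.229,-0.154,0,0,0,0],[0.229,-0.154,0,0,0,0],[0.229,-0.154,0,0,0,0],[0.229,-0.154,0,0,0,0],[0,0,0,0,0,0],[0,0,-0.2,0,0,0],[0,0,-0.2,0,0,0],[0,0,-0.15,0,0,0],[0,0,-0.1,0,0,0],[0,0,0,0,0,0],[0,0,0,0,0,0]]' 1 50
python3 -m creep '[[0,0,0,0,0,0],[0,0,0,0,0,0],[0,0,0,0,0,0],[0,0,0,0,0,0],[0,0,0,0,0,0],[0,0,0,0,0,0],[0,0,0,0,0,0]]' -1 50
```

```text
time: 20.3
eef_pos: [636.1, -268.8, 71.9]
ee_rot: [0.957, 0.291, 0.001, 0.0]
force: [0.7, 0.5, -0.5]
grip_width: 85.1
finger_force: 0.0
time: 21.18
eef_pos: [636.0, -268.8, 71.9]
ee_rot: [0.957, 0.291, 0.001, 0.0]
force: [-1.0, 1.3, 5.7]
grip_width: 42.7
finger_force: 51.1
```

```bash
python3 -m creep '[[0,0,0.1,0,0,0],[0,0,0.15,0,0,0],[0,0,0.15,0,0,0],[0,0,0.1,0,0,0],[0.012,0.239,0,0,0,0],[0.012,0.239,0,0,0,0],[0.012,0.239,0,0,0,0],[0.012,0.239,0,0,0,0],[0.012,0.239,0,0,0,0],[0.012,0.239,0,0,0,0],[0.012,0.239,0,0,0,0],[0,0,0,0,0,0]]'
python3 -m creep '[[0,0,0,0,0,0],[0,0,-0.2,0,0,0],[0,0,-0.2,0,0,0],[0,0,-0.2,0,0,0],[0,0,-0.15,0,0,0],[0,0,-0.06,0,0,0],[0,0,-0.04,0,0,0],[0,0,0,0,0,0],[0,0,0,0,0,0]]'
for i in 1 2; do python3 -m creep '[[0,0,-0.013,0,0,0],[0,0,-0.01,0,0,0],[0,0,0,0,0,0]]' | egrep 'eef_pos|force|grip'; done
```

```text
time: 22.68
eef_pos: [648.1, -12.9, 146.3]
ee_rot: [0.956, 0.294, 0.0, -0.001]
force: [0.5, -0.4, -1.5]
grip_width: 42.3
finger_force: 51.1
time: 23.8
eef_pos: [648.8, -17.9, 19.3]
ee_rot: [0.957, 0.291, 0.001, 0.0]
force: [0.1, -0.7, -1.0]
grip_width: 42.4
finger_force: 51.1
eef_pos: [648.1, -17.9, 14.9]
force: [-0.2, 0.5, -1.7]
grip_width: 42.2
finger_force: 51.1
eef_pos: [648.1, -17.8, 11.3]
force: [-0.2, -0.3, -1.9]
grip_width: 42.2
finger_force: 51.1
```

```bash
for i in 1 2 3; do python3 -m creep '[[0,0,-0.007,0,0,0],[0,0,-0.006,0,0,0],[0,0,0,0,0,0]]' | egrep 'eef_pos|force|grip'; done
```

```text
eef_pos: [648.1, -17.9, 9.5]
force: [-0.2, 0.3, -0.3]
grip_width: 42.7
finger_force: 51.1
eef_pos: [648.2, -17.9, 7.9]
force: [-1.2, -0.5, 1.3]
grip_width: 42.6
finger_force: 51.4
eef_pos: [648.3, -17.9, 7.8]
force: [-6.5, -0.7, 16.6]
grip_width: 42.9
finger_force: 53.0
```

Contact at 8 as predicted. I release, lift and return over the stack.

```bash
python3 -m creep '[[0,0,0.013,0,0,0],[0,0,0,0,0,0]]' >/dev/null
python3 -m creep '[[0,0,0,0,0,0],[0,0,0,0,0,0],[0,0,0,0,0,0],[0,0,0,0,0,0],[0,0,0.03,0,0,0],[0,0,0.1,0,0,0],[0,0,0.15,0,0,0],[0,0,0.2,0,0,0],[0,0,0.2,0,0,0],[0,0,0.2,0,0,0],[0,0,0.15,0,0,0],[0,0,0,0,0,0]]' 0.5
python3 -m creep '[[-0.012,-0.239,0,0,0,0],[-0.012,-0.239,0,0,0,0],[-0.012,-0.239,0,0,0,0],[-0.012,-0.239,0,0,0,0],[-0.012,-0.239,0,0,0,0],[-0.012,-0.239,0,0,0,0],[-0.012,-0.239,0,0,0,0],[0,0,0,0,0,0],[0,0,0,0,0,0]]' 1 60
python3 - <<'E'
from h import *
t=r.capture("top")
hsv=cv2.cvtColor(t["img"],cv2.COLOR_RGB2HSV)
m=(hsv[...,0]<14)&(hsv[...,1]>125)&(hsv[...,2]>60)
b=blob(m,(268,148));print(plane(t,b,52).mean(0),cv2.minEnclosingCircle(plane(t,b,56).astype(np.float32)))
E
```

```text
time: 27.42
eef_pos: [649.6, -17.6, 165.3]
ee_rot: [0.957, 0.291, 0.002, 0.001]
force: [0.3, -0.7, 0.1]
grip_width: 64.1
finger_force: 0.0
time: 28.55
eef_pos: [635.3, -268.0, 161.5]
ee_rot: [0.957, 0.291, -0.0, -0.001]
force: [-0.1, 0.5, -0.3]
grip_width: 85.6
finger_force: 0.0
[647.81720248 -17.60246756] ((646.1953125, -17.282896041870117), 21.584274291992188)
```

The collar sits on the plate within 1–3 mm of the middle. Next the bearing.

```bash
python3 -m creep '[[0,-0.005,-0.2,0,0,0],[0,0,-0.2,0,0,0],[0,0,-0.15,0,0,0],[0,0,-0.1,0,0,0],[0,0,-0.07,0,0,0],[0,0,0,0,0,0],[0,0,0,0,0,0]]' 1 60
python3 -m creep '[[0,0,0,0,0,0],[0,0,0,0,0,0],[0,0,0,0,0,0],[0,0,0,0,0,0],[0,0,0,0,0,0],[0,0,0,0,0,0]]' -1 60
```

```text
time: 29.48
eef_pos: [636.2, -269.6, 55.0]
ee_rot: [0.957, 0.291, 0.001, 0.0]
force: [-0.8, -0.6, -0.6]
grip_width: 85.1
finger_force: 0.0
time: 30.22
eef_pos: [636.1, -269.6, 55.8]
ee_rot: [0.957, 0.291, 0.001, 0.0]
force: [-3.0, 1.5, 6.9]
grip_width: 58.7
finger_force: 63.2
```

```bash
python3 -m creep '[[0,0,0.07,0,0,0],[0,0,0.15,0,0,0],[0,0,0.2,0,0,0],[0,0,0.2,0,0,0],[0,0,0.14,0,0,0],[0,0,0,0,0,0]]'
python3 -m creep '[[-0.122,0.2835,0,0,0,0.367],[-0.122,0.2835,0,0,0,0.367],[-0.122,0.2835,0,0,0,0.367],[-0.122,0.2835,0,0,0,0.367],[-0.122,0.2835,0,0,0,0.367],[-0.122,0.2835,0,0,0,0.367],[-0.122,0.2835,0,0,0,0.367],[-0.122,0.2835,0,0,0,0.367],[-0.122,0.2835,0,0,0,0.367],[-0.122,0.2835,0,0,0,0.367],[0,0,0,0,0,0],[0,0,0,0,0,0]]'
python3 -m creep '[[0,0,-0.2,0,0,0],[0,0,-0.2,0,0,0],[0,0,-0.2,0,0,0],[0,0,-0.2,0,0,0],[0,0,-0.2,0,0,0],[0,0,-0.1,0,0,0],[0,0,0,0,0,0],[0,0,0,0,0,0]]'
```

```text
time: 30.98
eef_pos: [636.6, -269.9, 170.3]
ee_rot: [0.957, 0.291, 0.001, 0.001]
force: [-0.0, 0.3, -1.8]
grip_width: 59.5
finger_force: 64.9
time: 32.48
eef_pos: [452.3, 155.0, 167.5]
ee_rot: [0.884, 0.468, -0.001, 0.0]
force: [-0.6, -0.5, -2.0]
grip_width: 59.5
finger_force: 65.1
time: 33.48
eef_pos: [453.2, 155.1, 3.4]
ee_rot: [0.884, 0.468, 0.0, 0.0]
force: [-0.1, -0.4, -2.0]
grip_width: 58.6
finger_force: 65.2
```

```bash
python3 -m creep '[[0,0,-0.05,0,0,0],[0,0,-0.05,0,0,0],[0,0,-0.04,0,0,0],[0,0,0,0,0,0]]'|egrep 'eef_pos|force'; for i in 1 2 3 4; do python3 -m creep '[[0,0,-0.009,0,0,0],[0,0,-0.008,0,0,0],[0,0,0,0,0,0]]' | egrep 'eef_pos|^force|grip'; done
```

```text
eef_pos: [452.2, 155.6, -18.4]
force: [1.4, 0.4, -1.4]
finger_force: 65.2
eef_pos: [452.6, 155.7, -20.4]
force: [-0.4, -0.3, -1.7]
grip_width: 59.2
eef_pos: [452.5, 155.7, -23.1]
force: [-0.6, 0.2, -2.6]
grip_width: 58.9
eef_pos: [452.5, 155.7, -25.6]
force: [-0.3, 0.3, -1.5]
grip_width: 59.1
eef_pos: [452.7, 155.7, -26.4]
force: [-4.5, -2.0, 23.0]
grip_width: 59.3
```

Contact at -26. I release and return to the stack.

```bash
python3 -m creep '[[0,0,0.015,0,0,0],[0,0,0,0,0,0]]' >/dev/null
python3 -m creep '[[0,0,0,0,0,0],[0,0,0,0,0,0],[0,0,0,0,0,0],[0,0,0,0,0,0],[0,0,0.03,0,0,0],[0,0,0.1,0,0,0],[0,0,0.2,0,0,0],[0,0,0.2,0,0,0],[0,0,0.2,0,0,0],[0,0,0.25,0,0,0],[0,0,0.25,0,0,0],[0,0,0,0,0,0]]' 0.72
python3 -m creep '[[0.122,-0.2835,0,0,0,0],[0.122,-0.2835,0,0,0,0],[0.122,-0.2835,0,0,0,0],[0.122,-0.2835,0,0,0,0],[0.122,-0.2835,0,0,0,0],[0.122,-0.2835,0,0,0,0],[0.122,-0.2835,0,0,0,0],[0.122,-0.2835,0,0,0,0],[0.122,-0.2835,0,0,0,0],[0.122,-0.2835,0,0,0,0],[0,0,0,0,0,0],[0,0,0,0,0,0]]' 1 110
python3 - <<'E'
from h import *
t=r.capture("top");s=r.capture("side")
a=cv2.resize(t["img"][110:265,145:300],None,fx=2.5,fy=2.5,interpolation=2);b=cv2.resize(s["img"][160:315,180:335],None,fx=2.5,fy=2.5,interpolation=2)
cv2.imwrite("pics/b1.png",cv2.convertScaleAbs(np.hstack([a,b])[:,:,::-1],alpha=1.6,beta=10))
E
```

```text
time: 37.22
eef_pos: [454.1, 156.4, 161.4]
ee_rot: [0.884, 0.468, 0.003, 0.001]
force: [-0.1, 0.2, -0.7]
grip_width: 73.2
finger_force: 0.0
time: 38.72
eef_pos: [635.0, -268.5, 157.4]
ee_rot: [0.883, 0.469, -0.0, -0.001]
force: [0.6, 0.8, -1.0]
grip_width: 85.3
finger_force: 0.0
```

View pics/b1.png

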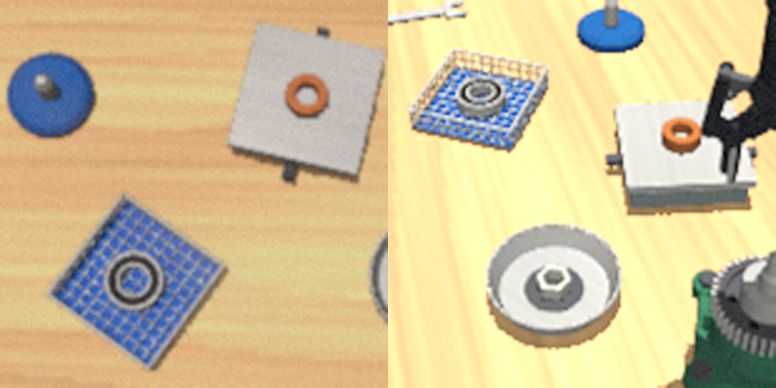

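The bearing is flat in the basket (top crop (133,282)), the collar is mid-plate and the nut is in the dish. Now the gear.

```bash
python3 -m creep '[[0.003,-0.003,-0.2,0,0,0],[0,0,-0.2,0,0,0],[0,0,-0.15,0,0,0],[0,0,-0.15,0,0,0],[0,0,-0.08,0,0,0],[0,0,-0.04,0,0,0],[0,0,0,0,0,0],[0,0,0,0,0,0]]' 1 110
python3 -m creep '[[0,0,0,0,0,0],[0,0,0,0,0,0],[0,0,0,0,0,0],[0,0,0,0,0,0],[0,0,0,0,0,0],[0,0,0,0,0,0]]' -1 110
```

```text
time: 39.83
eef_pos: [636.6, -270.1, 36.6]
ee_rot: [0.884, 0.468, 0.0, 0.001]
force: [0.5, -0.7, -0.2]
grip_width: 85.3
finger_force: 0.0
time: 40.58
eef_pos: [636.0, -269.9, 37.0]
ee_rot: [0.884, 0.468, 0.0, 0.0]
force: [-3.8, -0.2, 8.3]
grip_width: 50.3
finger_force: 114.8
```

```bash
python3 -m creep '[[0,0,0.05,0,0,0],[0,0,0.1,0,0,0],[0,0,0.1,0,0,0],[0,0,0.1,0,0,0],[0,0,0.1,0,0,0],[0,0,0.1,0,0,0],[0,0,0.1,0,0,0],[0,0,0.05,0,0,0],[0,0,0,0,0,0]]'
python3 -m creep '[[0.01,0.1,0,0,0,0],[0.01,0.2,0,0,0,0],[0.01,0.22,0,0,0,0],[0.01,0.22,0,0,0,0],[0.01,0.22,0,0,0,0],[0.01,0.22,0,0,0,0],[0.01,0.22,0,0,0,0],[0.01,0.22,0,0,0,0],[0.01,0.22,0,0,0,0],[0.01,0.22,0,0,0,0],[0.01,0.22,0,0,0,0],[0,0.22,0,0,0,0]]'
python3 -m creep '[[0,0.22,0,0,0,0],[0,0.22,0,0,0,0],[0,0.22,0,0,0,0],[0,0.22,0,0,0,0],[0,0.22,0,0,0,0],[0,0.116,0,0,0,0],[0,0,0,0,0,0],[0,0,0,0,0,0],[0,0,0,0,0,0]]'
python3 - <<'E'
from h import *
t=r.capture("top");s=r.capture("side");p=r.state()["eef_pos"];print(p,proj(t,[p[0],p[1],149]),proj(s,[p[0],p[1],149]))
ot=(proj(t,[p[0],p[1],149])[0]-50).astype(int);os=(proj(s,[p[0],p[1],120])[0]-50).astype(int);print(ot,os)
f=lambda c,o:cv2.resize(c["img"][max(o[1],0):o[1]+100,o[0]:o[0]+100],(400,400),interpolation=2)
cv2.imwrite("pics/g1.png",cv2.convertScaleAbs(np.hstack([f(t,ot),f(s,os)])[:,:,::-1],alpha=1.6,beta=10))
E
```

```text
time: 41.7
eef_pos: [636.4, -270.1, 141.3]
ee_rot: [0.884, 0.468, 0.0, 0.0]
force: [-0.7, 0.2, -7.7]
grip_width: 49.7
finger_force: 115.7
time: 43.2
eef_pos: [651.6, 107.5, 140.0]
ee_rot: [0.883, 0.469, -0.0, -0.001]
force: [-0.0, -0.8, -7.6]
grip_width: 49.7
finger_force: 115.7
time: 44.32
eef_pos: [653.1, 285.3, 140.6]
ee_rot: [0.884, 0.467, -0.0, 0.001]
force: [0.3, -0.9, -7.2]
grip_width: 49.7
finger_force: 115.7
[652.94357659 286.04340681 140.75027485] [[142.5428214  129.65048681]] [[266.22600373 130.85385439]]
[92 79] [216  88]
```

View pics/g1.png

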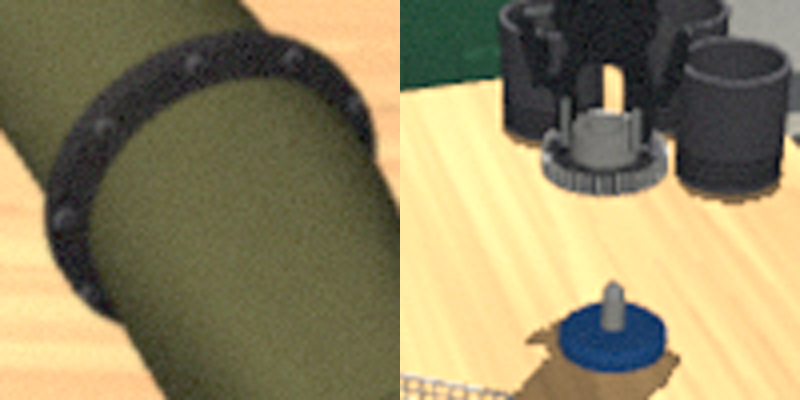

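I overshot y by 28 mm (row-sum slip). The gear hangs level at side crop (605,165), with the spindle tip at (612,285). I correct and descend to just above the spindle.

```bash
python3 -m creep '[[0,-0.095,0,0,0,0],[0,-0.095,0,0,0,0],[0,0,0,0,0,0],[0,0,-0.1,0,0,0],[0,0,-0.15,0,0,0],[0,0,-0.15,0,0,0],[0,0,-0.1,0,0,0],[0,0,0,0,0,0],[0,0,0,0,0,0]]'
python3 - <<'E'
from h import *
s=r.capture("side");p=r.state()["eef_pos"];print(p)
u=p[2]+13
q=proj(s,[[p[0],p[1],u],[p[0],p[1],u+18],[652.5,257.5,60]]);print(q)
o=np.array([225,125]);cv2.imwrite("pics/g2.png",cv2.convertScaleAbs(cv2.resize(s["img"][125:200,225:315],None,fx=7,fy=7,interpolation=2)[:,:,::-1],alpha=1.6,beta=10));print((q-o)*7)
a=np.linspace(0,6.283,60);d=proj(s,np.c_[p[0]+52*np.cos(a),p[1]+52*np.sin(a),0*a+u+18]);d2=proj(s,np.c_[p[0]+52*np.cos(a),p[1]+52*np.sin(a),0*a+u])
print("pred disc x",(np.r_[d,d2].min(0)-o)*7,(np.r_[d,d2].max(0)-o)*7)
E
```

```text
time: 45.55
eef_pos: [653.0, 259.5, 66.4]
ee_rot: [0.884, 0.468, 0.001, -0.0]
force: [0.8, -0.4, -7.7]
grip_width: 49.8
finger_force: 115.8
[653.19556282 259.50082753  66.73376275]
[[268.43866779 153.22709483]
 [268.52057169 148.53313201]
 [268.33199932 158.61723172]]
[[304.0706745  197.58966384]
 [304.64400181 164.73192409]
 [303.32399524 235.32062204]]
pred disc x [193.83598536 108.96372132] [415.82478287 257.70001861]
```

View pics/g2.png

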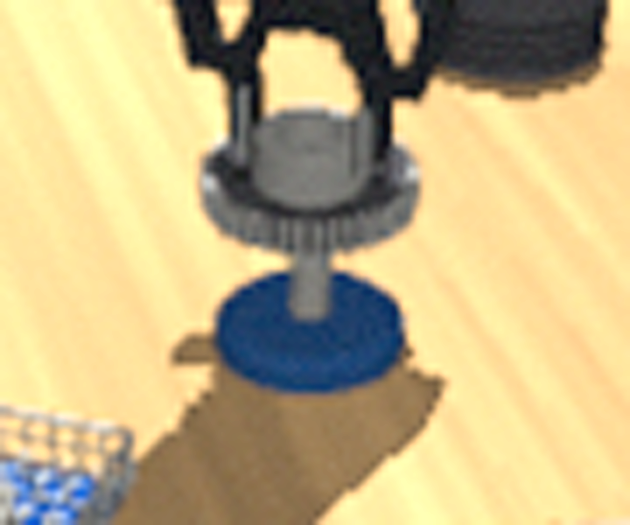

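The gear is level and its disc (centre x about 309) is lined up with the spindle (x about 311). I lower it over the spindle in small steps.

```bash
for i in 1 2 3; do python3 -m creep '[[0,-0.003,-0.05,0,0,0],[0,0,-0.04,0,0,0],[0,0,0,0,0,0]]' | egrep 'eef_pos|^force|grip|time'; done
```

```text
time: 45.98
eef_pos: [652.0, 258.0, 51.3]
force: [-0.4, 1.5, -8.7]
grip_width: 50.0
time: 46.35
eef_pos: [652.0, 257.7, 37.7]
force: [-0.3, -0.0, -8.9]
grip_width: 49.8
time: 46.72
eef_pos: [652.0, 257.2, 24.3]
force: [-0.4, -0.3, -7.2]
grip_width: 49.9
```

Spindle is in the bore without lateral force.

```bash
python3 -m creep '[[0,0,-0.04,0,0,0],[0,0,-0.04,0,0,0],[0,0,0,0,0,0]]' | egrep 'eef_pos|^force|grip|time'; for i in 1 2 3 4; do python3 -m creep '[[0,0,-0.009,0,0,0],[0,0,-0.008,0,0,0],[0,0,0,0,0,0]]' | egrep 'eef_pos|^force|grip'; done
```

```text
time: 47.1
eef_pos: [652.1, 257.2, 12.3]
force: [-0.3, -0.2, -8.1]
grip_width: 49.8
eef_pos: [652.6, 257.5, 10.6]
force: [0.9, -0.5, -6.9]
grip_width: 49.7
eef_pos: [652.4, 257.5, 7.9]
force: [-0.2, -0.5, -7.7]
grip_width: 50.0
eef_pos: [652.4, 257.5, 5.4]
force: [0.4, 0.5, -7.8]
grip_width: 50.0
eef_pos: [652.6, 257.6, 5.0]
force: [-5.8, -2.4, 7.0]
grip_width: 50.0
```

Seated at 5 as predicted. I release and lift away.

```bash
python3 -m creep '[[0,0,0,0,0,0],[0,0,0,0,0,0],[0,0,0,0,0,0],[0,0,0,0,0,0],[0,0,0,0,0,0],[0,0,0.03,0,0,0],[0,0,0.1,0,0,0],[0,0,0.2,0,0,0],[0,0,0.2,0,0,0],[0,0,0.2,0,0,0],[0,0,0.2,0,0,0],[0,0,0,0,0,0]]' 1
python3 -m creep '[[-0.15,-0.2,0.1,0,0,0],[-0.15,-0.2,0,0,0,0],[-0.15,-0.2,0,0,0,0],[-0.15,-0.2,0,0,0,0],[-0.15,-0.2,0,0,0,0],[0,0,0,0,0,0],[0,0,0,0,0,0],[0,0,0,0,0,0]]' 1
python3 - <<'E'
from h import *
t=r.capture("top");s=r.capture("side")
f=lambda c,x,y,w,h:cv2.resize(c["img"][y:y+h,x:x+w],(390,390),interpolation=2)
cv2.imwrite("pics/end.png",cv2.convertScaleAbs(np.hstack([f(t,90,100,250,200),f(s,180,130,200,200)])[:,:,::-1],alpha=1.6,beta=10))
E
```

```text
time: 50.1
eef_pos: [654.1, 258.7, 146.9]
ee_rot: [0.884, 0.468, 0.003, 0.0]
force: [-0.1, 0.2, -0.4]
grip_width: 85.5
finger_force: 0.0
time: 51.1
eef_pos: [540.5, 108.8, 157.5]
ee_rot: [0.883, 0.469, 0.0, -0.0]
force: [0.0, 0.1, -1.0]
grip_width: 85.4
finger_force: 0.0
```

My 14 views are used up, so I check the gear numerically.

Run:
```python
from h import *
s=r.capture("side");hs=cv2.cvtColor(s["img"],cv2.COLOR_RGB2HSV)
m=cv2.morphologyEx((hs[...,1]<70).astype(np.uint8),cv2.MORPH_OPEN,np.ones((3,3)))
b=blob(m,(269,165));print(b.min(0),b.max(0))
a=np.linspace(0,6.283,90)
for z0 in(18,30):
  q=np.vstack([proj(s,np.c_[653+R*np.cos(a),257.5+R*np.sin(a),0*a+z0+z]) for R,z in((52,0),(52,18),(27,38))]);print(z0,q.min(0),q.max(0))
```

```text
[254 156] [283 176]
18 [253.01216392 155.29987439] [283.78014939 177.87652516]
30 [252.972345   152.27832836] [283.92653651 174.89994614]
```

The gear's silhouette matches the seated position (z 18), so I hand in.

```bash
python3 -c "
from bench import r
print(r.close_job())"
```

```text
the job is handed in; nothing more can be done
None
```

The job is handed in (no verdict was returned): nut in the dish, collar mid-plate and bearing in the basket were all seen in place, and the gear's side-view outline matches it seated on the stand; the wrench and oil can were not re-measured, but nothing was moved near them.

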